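# Fetch the shaker from under the wire shelf with the reacher

## Robot

A 6-joint arm with a two-finger parallel gripper is mounted at the origin on the work surface. World frame = base frame: x ahead of the robot, y to its left, z up, the work surface at z = 0. Lengths are in m, angles in degrees, forces in N, time in s.
With the tool pointing down it reaches from about 0.4 to 0.825 m from the base axis. Payload 7 kg.
Tool frame: the origin (TCP) lies midway between the tips of the shut fingers; the grasp point (between the pads) lies 19 mm behind it; z points along the fingers, x is the direction in which the jaws open and shut, and the axes are right-handed (so a half turn about z gives the same grasp; the last joint's range is limited). The gripper opens to 88 mm and grips with 3 to 60 N. Pads are 19 mm wide; open, the fingers measure 130 mm over their backs; the gripper's body (78 mm by 193 mm) begins 47 mm behind the grasp point.
Start: joints at [-53.68, 20.546, 0.682, 0, -70.136, -16.507], TCP at [0.229, -0.635, 0.227] pointing down, gripper open.
Joint ranges: [-176.03, 176.03], [-82.01, 121.73], [-58.28, 71.71], [-173.87, 95.51], [-174.79, -0.11], [-173.66, 173.66]. Speed limits (degrees/s): [136.94, 136.94, 172.46, 180, 180, 180].

## Interface

Orientations are given as [roll, pitch, yaw] about the fixed x, y, z axes, in that order (R = Rz(yaw) Ry(pitch) Rx(roll)).
In Python, from plant import ctrl, vision, nets gives the robot as it stands.
- The arm moves only by the shell command python3 -m jog 'ROWS'. ROWS is text: rows parted by semicolons, each of 7 numbers parted by spaces: the turn, a rotation vector about the tool's x, y, z in units of 0.1 rad (1.0 is 0.1 rad), then the shift along the tool's x, y, z in units of 4 cm (1.0 is 4 cm), then the opening, from -1 (shut) to 1 (fully open). In form: rx ry rz x y z jaw; .... A call has 1 to 8 rows; each row shifts and turns the commanded pose from where the row before left it, along the tool's axes as they then stand; what a row does not reach is not made up. A row lasts 1/8 s, in which the tool goes at most 62.5 mm and 10.7 degrees, less where a joint would pass 70% of its speed; a pose out of reach is approached as far as the arm can. A call with a number of a shift or a turn outside -1 to 1 is refused whole. A call with a gripper value outside its range is refused whole. The fingers move at their own pace and stop on an object; the grip force is fixed at half the most. Time passes only in rows, so rows that do not move let the fingers close. It gives the time, the measured TCP pose, the force and the opening at its end, in the units of the state.
- ctrl.get_obs(): the state, without advancing time (a new reading comes with each control period).
- vision.snapshot(name): name is "side" or "top"; returns (picture, depth): 400x640x3 uint8, red, green, blue; 400x640 float32, m along the optical axis (not along the pixel's ray), 0 where there is no reading.
- vision.camera_info(name): a dict with "camera_matrix" (3x3 intrinsics, pixels), "camera_from_world" (4x4, takes a point from world to camera coordinates). Camera axes: x right, y down, z forward; pixel columns grow to the right and rows downward; lengths in m; the calibration is good to about 2 mm. A picture is of the moment at which its call begins. camera_info takes no time and is no camera call.
- ctrl.close_job(): hands the job in, once; it reports no verdict.
Trained networks look in the newest picture that a camera, given by its name, has taken for a name from the list of things; names that differ only in an ending like _2 or _b are one class to them, and where a whole thing is asked for, a point or a joint stands for the part that bears it (a point fixed in the world has none). Each returns a list of dicts, best first, with "score" (0 to 1); they miss things now and then, are a little off and sometimes report something else, mostly with a low value. They report only what shows in the picture. A call takes as long as a camera call. They do not tell look-alikes from the thing itself.
- nets.boxes_of(target, camera): "location" ([x, y, z] in m, in world coordinates, good to about 4 mm: the middle of the surface that is visible of it).
The state is a dict: "clock": time; "joint_pos": joint angles; "qvel": joint speeds; "tau": joint torques, N m; "tool_pos": TCP position; "orientation": TCP orientation; "force": force on the tool from outside, world axes, zero at the start; "moment": the same for the moment, N m; "opening": finger opening in m.
Only numpy, scipy, OpenCV 4.12 (cv2) and the standard library are available. Lean on these libraries where they do the work, as an engineer would, in place of code of your own. Each camera call takes 0.05 s, during which the arm holds its last target.

## Task

The round dome-topped shaker has been pushed in under the low wire shelf, where a hand does not fit. Take the reacher lying on the table by its grip, slide its open jaws around the shaker, squeeze the trigger so that they close on it, and draw it out, still gripped and standing upright, until it is well clear of the shelf's front edge; then let go of the reacher and leave both on the table. Fetch it with the reacher, not with the robot's own fingers.

Things in the scene. Friction and masses are not known exactly. Their poses are not given: they have to be found in the camera images.
- reacher: Pick-up tool flat on its side; slide it on the table. 372 mm long, 36 tall. Origin: table level under mid-grip; +x along shaft to jaws, +y trigger side. Grip: 33 mm tall handle and trigger bars, outer faces y = -28 and +28 mm, x = -35 to 35; pinch both from above along y. Jaws x = 208 to 300 mm, 72 mm clear at x = 270, 102 over outsides; item goes at x = 255 to 280, y = 0 +-12 mm.
- trigger (a joint): Travel (m) of the grey trigger bar towards the reacher's black handle bar: 0 at rest, jaws open; 0.014 fully squeezed, jaws 25 mm apart. Sprung: does not yield below 9 N, needs 16 N at full travel. A pinch of 6 to 8 N (or to 54 mm over the bars) holds the tool with jaws open; 25 to 40 N closes them. Jaws meet the shaker at about 0.009; opening the grip frees it.
- shaker: Round steel shaker, upright, 40 mm diameter, 60 mm tall, domed top with holes, about 90 g. Origin: centre of its underside. Stands on the table under the shelf, 75 to 105 mm behind the front edge. A square tin and a flat round tin (30 mm tall) stand beside it in the same row, about 100 mm apart; any of the three can be in the middle.
- shelf: Fixed low shelf of steel wires, 460 mm wide (x), 240 deep (y), underside 88 mm above the table, open in front, 12 mm legs at the corners; small cartons and a tin on its back part up to 140 mm high. Origin: on the table under the middle of its front edge; +y points from the front edge into the gap, +x along the edge.
Things that resemble listed ones, but are neither listed nor needed, are in the scene too. Leave any green look-alike of the shaker alone.

How it is judged:
By the outcome, as a careful person would: the job done as asked, in the order asked, and still so for the second after the job is handed in, with the robot touching nothing.
It also fails if it takes over 48 s, if anything falls off the work surface, if the arm or the gripper's body presses on something with over 40 N, if the wrist force passes 120 N, or if a joint passes its speed limit or range.

## Working session

There is one attempt and no reset: what is moved stays moved. The work goes in short steps, Python scripts to look and compute and a shell command to move; the robot and the scene stay as the last step left them, time stands still between calls to the robot, and variables do not carry over. Pictures are saved under pics/ and viewed, and the job is handed in when it is done.

```bash
ls; mkdir -p pics
python3 - <<'E'
from plant import ctrl,vision,nets
import cv2
o=ctrl.get_obs();print(o)
for n in("side","top"):
    p,d=vision.snapshot(n);cv2.imwrite(f"pics/{n}0.png",p[...,::-1])
    import numpy as np;np.save(f"/tmp/{n}d.npy",d)
    print(n,vision.camera_info(n))
    for t in("reacher","trigger","shaker","shelf"):
        for r in nets.boxes_of(t,n)[:4]:print(n,t,r)
print(ctrl.get_obs()["clock"])
E
```

```text
pics
{'clock': 0.0, 'joint_pos': array([-5.36810109e+01,  2.05904421e+01,  6.32993795e-01, -1.93151944e-02,
       -7.01349894e+01, -1.65055533e+01]), 'qvel': array([-0.00587099,  0.05017131,  0.0350726 , -0.01350633,  0.03600368,
       -0.01472092]), 'tau': array([-1.57304956e-03, -5.82706189e+01,  2.93056744e+01,  6.99699908e+00,
        6.69073634e-03, -1.86061334e-04]), 'tool_pos': array([ 0.2285855 , -0.63459619,  0.2256305 ]), 'orientation': array([-1.79991144e+02, -9.37876201e-02,  1.09806850e+02]), 'force': array([-0.51767943,  0.58432589,  0.30377019]), 'moment': array([ 0.02071231,  0.02269857, -0.01670787]), 'opening': 0.08792476284763727}
side {'camera_matrix': array([[362.67632617,   0.        , 313.05756508],
       [  0.        , 362.67632617, 199.24176567],
       [  0.        ,   0.        ,   1.        ]]), 'camera_from_world': array([[-0.80916871, -0.58748595, -0.01030761,  0.49256843],
       [-0.3873519 ,  0.54654252, -0.74246197,  0.22165367],
       [ 0.44181953, -0.59678433, -0.66980891,  0.60282592],
       [ 0.        ,  0.        ,  0.        ,  1.        
[... 539 characters left out ...]
0.        ,   0.        ,   1.        ]]), 'camera_from_world': array([[ 0.01858789, -0.99966838,  0.01782185,  0.0232705 ],
       [-0.99559976, -0.02014378, -0.09151691,  0.54634324],
       [ 0.09184556, -0.01604233, -0.99564403,  0.9163852 ],
       [ 0.        ,  0.        ,  0.        ,  1.        ]])}
top reacher {'location': [0.5192, -0.152, 0.0324], 'score': 0.72}
top trigger {'location': [0.4755, -0.212, 0.034], 'score': 0.63}
top shaker {'location': [0.5666, 0.288, 0.0507], 'score': 0.84}
top shaker {'location': [0.6723, 0.1287, 0.0548], 'score': 0.72}
top shaker {'location': [0.564, 0.3793, 0.1271], 'score': 0.5}
top shelf {'location': [0.5609, 0.3793, 0.1298], 'score': 0.73}
0.5
```

View pics/side0.png

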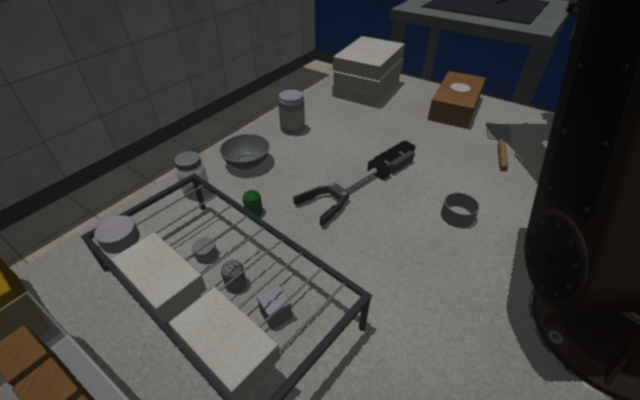

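View pics/top0.png

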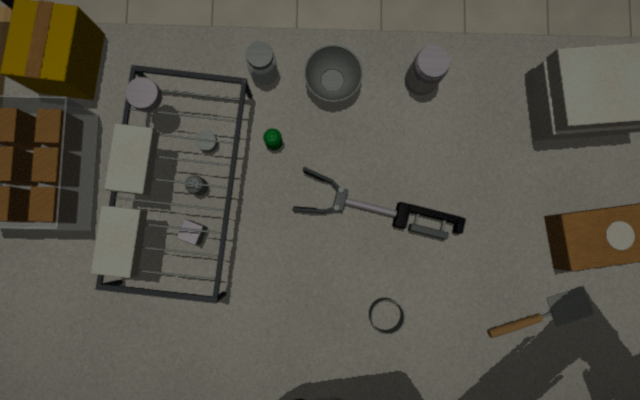

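The top view shows these shaker candidates:
- the grey domed item under the shelf, in the middle at (195,184)
- the green look-alike at (273,138)
- the flat round tin at (207,142)
- the square tin at (192,232)
- the jars at (260,58) and (430,65)

I choose (195,184) and will check it in a close crop.

```bash
cat > h.py <<'E'
import numpy as np
from plant import vision
def w(n,u,v,z):
    c=vision.camera_info(n);K=c["camera_matrix"];T=c["camera_from_world"];R=T[:3,:3];t=T[:3,3]
    o=-R.T@t;d=R.T@np.linalg.inv(K)@np.array([u,v,1.]);return o+d*(z-o[2])/d[2]
def px(n,p):
    c=vision.camera_info(n);q=c["camera_from_world"]@np.append(p,1);q=c["camera_matrix"]@q[:3];return q[:2]/q[2]
E
python3 - <<'E'
import cv2,numpy as np
a=cv2.imread("pics/top0.png")
cv2.imwrite("pics/c1.png",cv2.resize(a[150:250,270:480],None,fx=3.8,fy=3.8,interpolation=cv2.INTER_CUBIC))
b=cv2.imread("pics/side0.png")
cv2.imwrite("pics/c2.png",np.hstack([cv2.resize(a[60:300,90:290],(400,480),interpolation=cv2.INTER_CUBIC),cv2.resize(b[220:340,180:280],(400,480),interpolation=cv2.INTER_CUBIC)]))
E
```

```text
(no output)
```

View pics/c1.png

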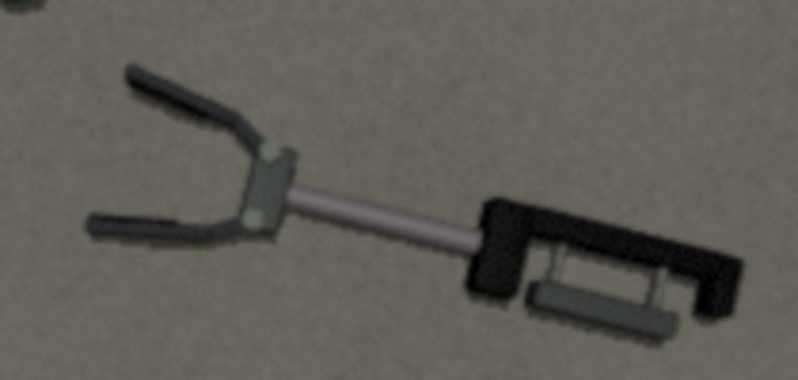

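View pics/c2.png

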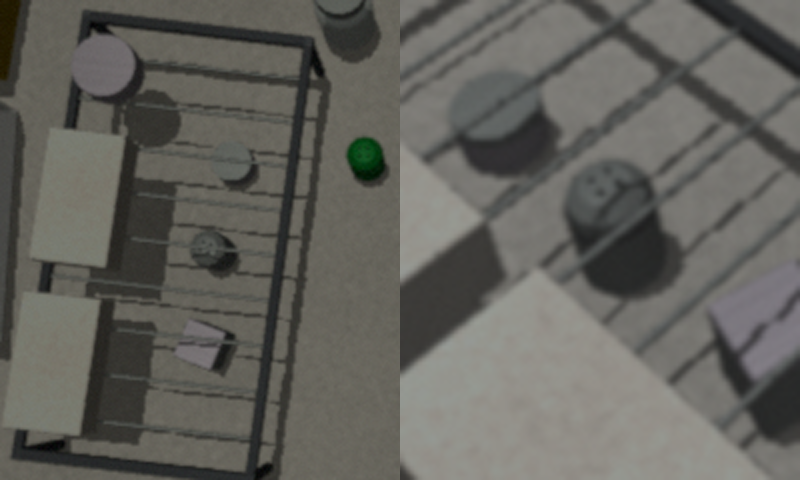

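Run:
```python
from h import *
d=np.load("/tmp/topd.npy")
c=vision.camera_info("top");K=c["camera_matrix"];T=c["camera_from_world"]
v,u=np.mgrid[0:400,0:640];P=np.stack([(u-K[0,2])/K[0,0]*d,(v-K[1,2])/K[1,1]*d,d],-1)
W=(P-T[:3,3])@T[:3,:3]
r=W[160:245,285:475];m=(r[...,2]>.012)&(r[...,2]<.06)
q=r[m];print(len(q),np.percentile(q[:,2],[10,50,90]))
for n,x,y in [("tipL",130,72),("tipR",95,222),("shaft0",295,195),("shaft1",475,240),("h0",505,200),("h1",742,265),("t0",530,300),("t1",672,333),("tin0",535,285)]:
    uu=270+x/3.8;vv=150+y/3.8
    print(n,uu,vv,w("top",uu,vv,.033)[:2],W[int(round(vv)),int(round(uu))])
# rotated rect on points
import cv2
rr=q[:,:2].astype(np.float32);print(cv2.minAreaRect(rr))
for nm,(uu,vv) in dict(shk=(195,184),flat=(207,142),sq=(192,232),green=(273,138)).items(): print(nm,W[vv-2:vv+3,uu-2:uu+3].reshape(-1,3)[:,2].round(3),w("top",uu,vv,.058))
for nm,(uu,vv) in dict(FL=(247,80),FR=(219,298),BL=(134,69),BR=(99,287)).items(): print(nm,w("top",uu,vv,.095))
print("side shaker",w("side",180+612/4,220+185/4,.06))
# shaker points
s=W[170:200,180:210];m=(s[...,2]>.03)&(s[...,2]<.075);print(s[m][:,:2].mean(0),np.ptp(s[m][:,:2],axis=0),m.sum())
```

```text
2260 [0.02219625 0.02966774 0.03379297]
tipL 304.2105263157895 168.94736842105263 [0.61060151 0.06120683] [0.61109346 0.06171453 0.02920355]
tipR 295.0 208.42105263157896 [0.52405635 0.07926145] [0.52510266 0.07934502 0.03108342]
shaft0 347.63157894736844 201.31578947368422 [ 0.54174529 -0.03432987] [ 0.5429965  -0.03567582  0.0268722 ]
shaft1 395.0 213.1578947368421 [ 0.51807177 -0.137355  ] [ 0.51891451 -0.13893234  0.02513261]
h0 402.89473684210526 202.63157894736844 [ 0.54129779 -0.15451201] [ 0.54073734 -0.15533832  0.03027815]
h1 465.2631578947369 219.73684210526318 [ 0.50678649 -0.2902795 ] [ 0.50633631 -0.29065056  0.03038607]
t0 409.47368421052636 228.94736842105263 [ 0.48453883 -0.1687775 ] [ 0.48476972 -0.17089639  0.01951454]
t1 446.8421052631579 237.63157894736844 [ 0.46736307 -0.24974713] [ 0.46658905 -0.25058427  0.03144121]
tin0 410.7894736842105 225.0 [ 0.49310984 -0.17164397] [ 0.49320324 -0.17265486  0.03067193]
((0.5267612934112549, -0.10655027627944946), (0.37062811851501465, 0.0986640453338623), 77.22272491455078)
shk [0.06  0.06  0.06  0.059 0.061 0.099 0.096 0
[... 275 characters left out ...]
8 0.031 0.032 0.029
 0.027] [0.65990928 0.26837307 0.058     ]
sq [0.093 0.093 0.096 0.094 0.092 0.05  0.052 0.051 0.05  0.052 0.051 0.051
 0.051 0.05  0.052 0.052 0.053 0.05  0.052 0.052 0.053 0.051 0.048 0.052
 0.051] [0.46888538 0.29151612 0.058     ]
green [0.058 0.059 0.058 0.059 0.058 0.059 0.058 0.058 0.058 0.061 0.057 0.058
 0.058 0.059 0.058 0.057 0.059 0.057 0.059 0.058 0.057 0.062 0.056 0.059
 0.059] [0.67173849 0.12875274 0.058     ]
FL [0.78377163 0.18251686 0.095     ]
FR [0.33984612 0.22282518 0.095     ]
BL [0.80124805 0.41561554 0.095     ]
BR [0.35729906 0.45866479 0.095     ]
side shaker [0.42519888 0.19223079 0.06      ]
[0.56875057 0.29097306] [0.03985941 0.03795014] 272
```

The crop confirms it: the middle item is a grey domed cap with holes, 60 mm tall by depth. The flat tin is 30 mm tall and the square tin is 50 mm.

- **Reacher:** origin ≈ (0.5015, -0.2175), yaw ≈ 77°
- **Shaker:** (0.569, 0.290)
- **Shelf:** the gap direction is ≈ 85°, and the front edge is at y ≈ 0.20 near x = 0.569

I'll turn the tool by +57°, then move across.

```bash
cat >> h.py <<'E'
def go(x,y,z,yaw=None):
    from plant import ctrl
    from scipy.spatial.transform import Rotation as Ro
    o=ctrl.get_obs();R=Ro.from_euler("xyz",o["orientation"],degrees=True)
    print("t",round(o["clock"],2),"pos",o["tool_pos"].round(4),"rpy",o["orientation"].round(2),"F",o["force"].round(1),"M",o["moment"].round(2),"op",round(o["opening"],4))
    print("shift units total",(R.inv().apply(np.array([x,y,z])-o["tool_pos"])/.04).round(3))
    if yaw is not None:
        t=Ro.from_euler("xyz",[180,0,yaw],degrees=True);print("turn units",((R.inv()*t).as_rotvec()*10).round(3))
E
python3 -m jog '0 0 -1 0 0 0 1;0 0 -1 0 0 0 1;0 0 -1 0 0 0 1;0 0 -1 0 0 0 1;0 0 -1 0 0 0 1;0 0 -1 0 0 0 1;0 0 -1 0 0 0 1;0 0 -1 0 0 0 1'
python3 -m jog '0 0 -1 0 0 0 1;0 0 -1 0 0 0 1;0 0 0 0 0 0 1'
python3 -c "
from h import *
go(.5015,-.2175,.12,167)"
```

```text
clock: 1.5
tool_pos: [0.2288, -0.635, 0.2266]
orientation: [-180.0, 0.0, 155.8]
force: [-0.7, -1.2, 0.6]
opening: 0.0878
clock: 1.88
tool_pos: [0.2288, -0.635, 0.2266]
orientation: [-180.0, 0.0, 167.1]
force: [-1.0, -0.2, -0.4]
opening: 0.0878
t 1.88 pos [ 0.2288 -0.635   0.2266] rpy [-180.      0.    167.07] F [-1.  -0.2 -0.4] M [ 0.04  0.13 -0.04] op 0.0878
shift units total [-4.31  11.699  2.664]
turn units [-0.     0.     0.013]
```

```bash
python3 -m jog '0 0 0 -.36 .975 0 1;0 0 0 -.36 .975 0 1;0 0 0 -.36 .975 0 1;0 0 0 -.36 .975 0 1;0 0 0 -.36 .975 0 1;0 0 0 -.36 .975 0 1;0 0 0 -.36 .975 0 1;0 0 0 -.36 .975 0 1'
python3 -m jog '0 0 0 -.36 .975 0 1;0 0 0 -.36 .975 0.5 1;0 0 0 -.36 .975 1 1;0 0 0 -.36 .975 1 1;0 0 0 0 0 0 1'
python3 - <<'E'
from h import *
from plant import nets
import cv2
go(.5015,-.2175,.008,167)
for n in("side","top"):
    p,d=vision.snapshot(n);cv2.imwrite(f"pics/{n}1.png",p[...,::-1])
    for t in("trigger","reacher"):print(n,nets.boxes_of(t,n)[:2])
a=cv2.imread("pics/side1.png");cv2.imwrite("pics/c3.png",cv2.resize(a[80:280,240:500],None,fx=3,fy=3,interpolation=cv2.INTER_CUBIC))
E
```

```text
clock: 2.88
tool_pos: [0.4113, -0.3555, 0.2268]
orientation: [-180.0, 0.0, 167.0]
force: [0.4, -0.4, 0.3]
opening: 0.0878
clock: 3.5
tool_pos: [0.5009, -0.2151, 0.1236]
orientation: [-180.0, -0.3, 167.1]
force: [-0.0, -0.5, 1.5]
opening: 0.0877
t 3.5 pos [ 0.5009 -0.2151  0.1236] rpy [-179.98   -0.3   167.11] F [-0.  -0.5  1.5] M [ 0.    0.11 -0.05] op 0.0877
shift units total [-0.043 -0.054  2.889]
turn units [-0.003 -0.051  0.02 ]
side [{'location': [0.4799, -0.2026, 0.0264], 'score': 0.85}]
side [{'location': [0.5199, -0.1328, 0.022], 'score': 0.7}]
top []
top [{'location': [0.5246, 0.0516, 0.031], 'score': 0.59}]
```

View pics/c3.png

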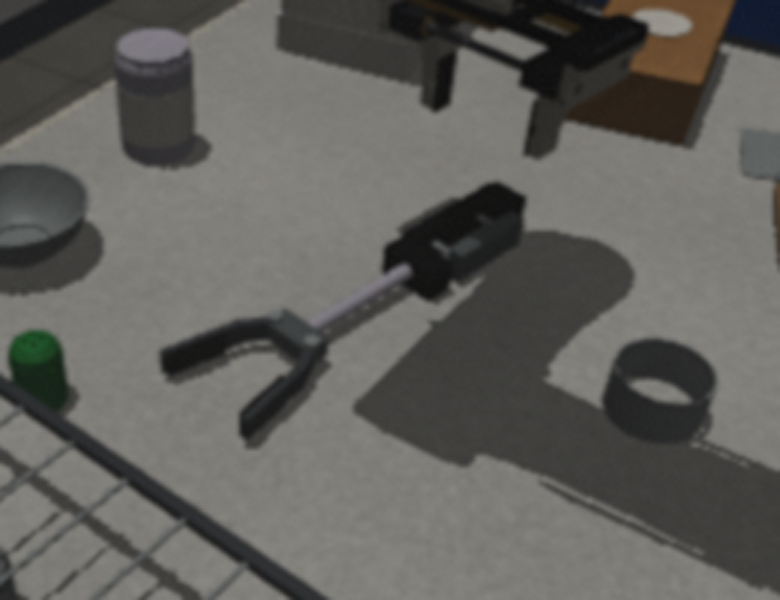

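The fingers straddle the handle at height, the handle sits at crop (455,235), and nothing is in the way. I'll descend.

```bash
python3 -m jog '0 0 0 -.04 -.05 .6 1;0 0 0 0 0 .6 1;0 0 0 0 0 .6 1;0 0 0 0 0 .4 1;0 0 0 0 0 .3 1;0 0 0 0 0 .2 1;0 0 0 0 0 0 1;0 0 0 0 0 0 1'
python3 - <<'E'
from h import *
import cv2
go(.5015,-.2175,.008,167)
p,d=vision.snapshot("side");cv2.imwrite("pics/c4.png",cv2.resize(p[80:280,240:500,::-1],None,fx=3,fy=3,interpolation=cv2.INTER_CUBIC))
E
```

```text
clock: 4.8
tool_pos: [0.5032, -0.2197, 0.0191]
orientation: [180.0, 0.0, 167.1]
force: [0.3, -0.2, -0.1]
opening: 0.0874
t 4.8 pos [ 0.5032 -0.2197  0.0191] rpy [1.8000e+02 5.0000e-02 1.6712e+02] F [ 0.3 -0.2 -0.1] M [ 0.03  0.1  -0.03] op 0.0874
shift units total [0.053 0.045 0.276]
turn units [0.    0.008 0.02 ]
```

View pics/c4.png

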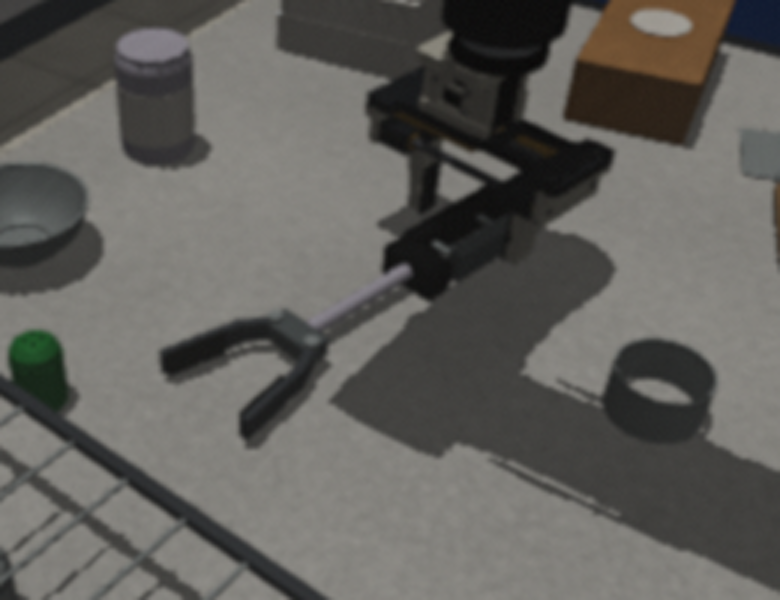

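The fingers straddle both bars, handle and trigger. I'll go down to about 8 mm and close to 54 mm (jaw 0.23).

```bash
python3 -m jog '0 0 0 .05 .05 .15 1;0 0 0 0 0 .12 1;0 0 0 0 0 0 .5;0 0 0 0 0 0 .35;0 0 0 0 0 0 .23;0 0 0 0 0 0 .23;0 0 0 0 0 0 .23;0 0 0 0 0 0 .23'
python3 - <<'E'
from h import *
import cv2
go(.5015,-.2175,.008,167)
p,d=vision.snapshot("top");cv2.imwrite("pics/c5.png",cv2.resize(p[130:270,260:480,::-1],None,fx=3.6,fy=3.6,interpolation=cv2.INTER_CUBIC))
E
```

```text
clock: 5.85
tool_pos: [0.5016, -0.2173, 0.0079]
orientation: [180.0, 0.0, 167.1]
force: [1.1, -0.6, 0.8]
opening: 0.054
t 5.85 pos [ 0.5016 -0.2173  0.0079] rpy [1.8000e+02 4.0000e-02 1.6711e+02] F [ 1.1 -0.6  0.8] M [-0.14 -0.34 -0.11] op 0.054
shift units total [ 0.002 -0.005 -0.003]
turn units [0.001 0.007 0.019]
```

View pics/c5.png

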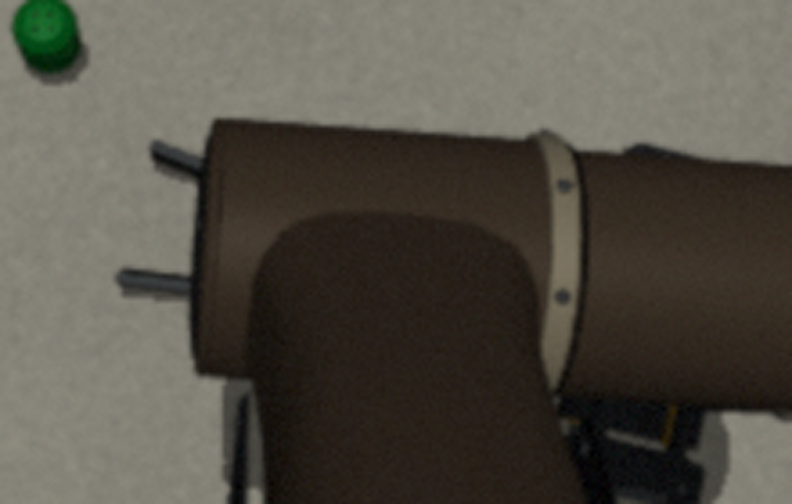

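```bash
python3 -m jog '0 0 -.35 0 0 0 .23;0 0 -.35 0 0 0 .23;0 0 -.35 0 0 0 .23;0 0 -.35 0 0 0 .23;0 0 0 0 0 0 .23'
python3 - <<'E'
from h import *
import cv2
go(.531,-.145,.008,175)
p,d=vision.snapshot("side");cv2.imwrite("pics/s6.png",p[...,::-1])
E
```

```text
clock: 6.52
tool_pos: [0.5013, -0.2173, 0.0079]
orientation: [-180.0, 0.0, 175.2]
force: [0.7, -1.2, 3.3]
opening: 0.0542
t 6.53 pos [ 0.5013 -0.2173  0.0079] rpy [-179.99    0.    175.2 ] F [ 0.7 -1.2  3.3] M [0.09 0.09 0.12] op 0.0542
shift units total [-0.59   1.863 -0.003]
turn units [-0.001  0.     0.035]
```

View pics/s6.png

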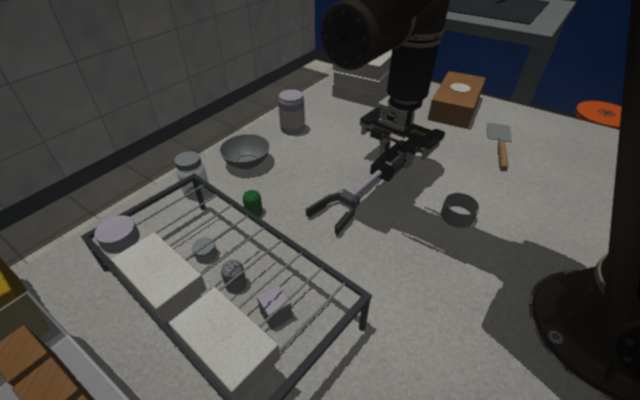

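The reacher turned with the grip, and its jaws are now at (335,212). Next I'll go to the pre-entry pose.

```bash
python3 -m jog '0 0 0 -.1 .33 0 .23;0 0 0 -.1 .33 0 .23;0 0 0 -.1 .3 0 .23;0 0 0 -.1 .3 0 .23;0 0 0 -.1 .3 0 .23;0 0 0 -.09 .3 0 .23;0 0 0 0 0 0 .23'
python3 - <<'E'
from h import *
import cv2
go(.531,-.145,.008,175)
for n in("side","top"):
    p,d=vision.snapshot(n);cv2.imwrite(f"pics/{n}7.png",p[...,::-1]);np.save(f"/tmp/{n}7.npy",d)
    a=p[60:300,80:400,::-1] if n=="top" else p[150:360,120:440,::-1]
    cv2.imwrite(f"pics/{n}7c.png",cv2.resize(a,None,fx=2.5,fy=2.5,interpolation=cv2.INTER_CUBIC))
E
```

```text
clock: 7.45
tool_pos: [0.5321, -0.1434, 0.0079]
orientation: [179.9, 0.1, 175.2]
force: [0.9, 5.4, 5.0]
opening: 0.0542
t 7.45 pos [ 0.5321 -0.1434  0.0079] rpy [1.7995e+02 7.0000e-02 1.7520e+02] F [0.9 5.4 5. ] M [ 1.52  0.01 -0.03] op 0.0542
shift units total [ 0.024 -0.043 -0.004]
turn units [0.009 0.012 0.035]
```

View pics/side7c.png

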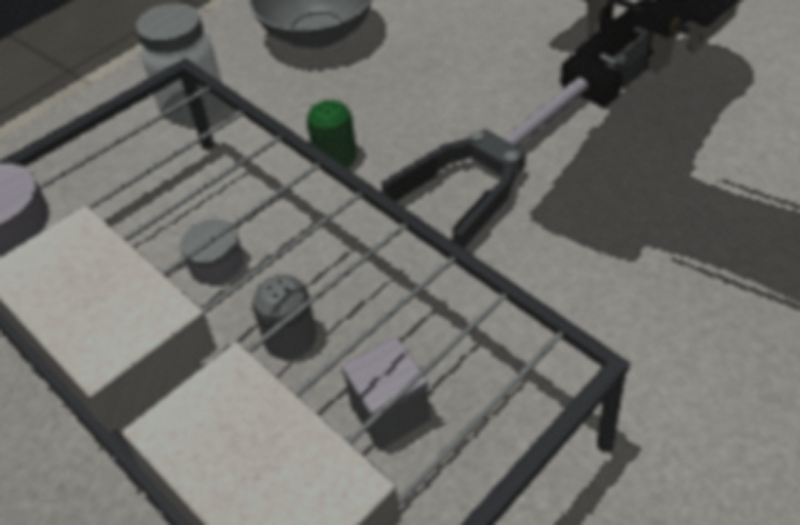

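View pics/top7c.png

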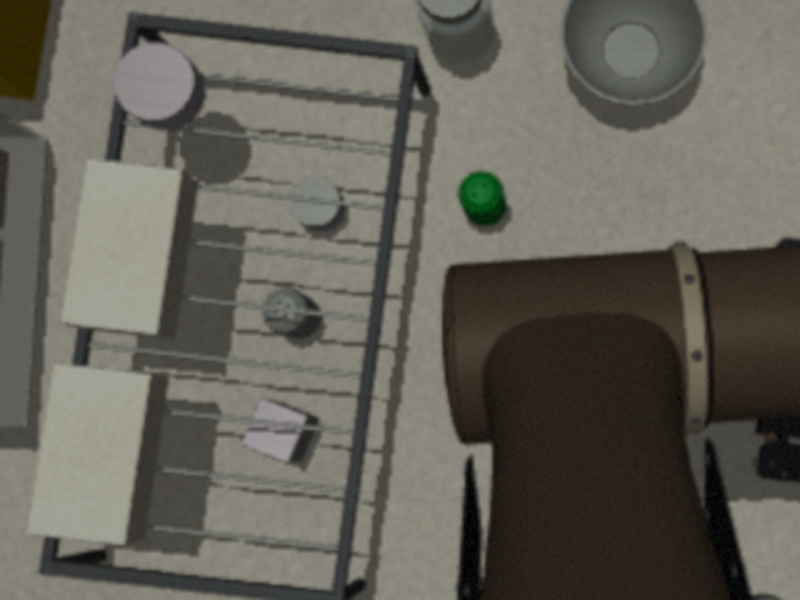

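Run:
```python
from h import *
from plant import nets
pc=lambda x,y:(120+x/2.5,150+y/2.5)
o=np.array([.5321,-.1434]);a=np.radians(85.2);X=np.array([np.cos(a),np.sin(a)]);Y=np.array([-X[1],X[0]])
def rel(p):return ((p[:2]-o)@X).round(4),((p[:2]-o)@Y).round(4)
for n,(x,y,z) in dict(tR=(390,186,.031),tL=(461,231,.031),shaft0=(515,133,.026),shaft1=(580,86,.026)).items():
    p=w("side",*pc(x,y),z);print(n,p,rel(p))
for n,(x,y) in dict(shk=(280,293)).items():
    p=w("side",*pc(x,y),.058);print(n,p,rel(p))
s=np.array([.569,.2905]);print("shk",rel(s)); print(nets.boxes_of("shaker","side"))
print("sq",rel(w("top",192,232,.05)),"flat",rel(w("top",207,142,.03)))
```

```text
tR [0.59285142 0.15231352 0.031     ] (np.float64(0.2998), np.float64(-0.0358))
tL [0.51512508 0.15746763 0.031     ] (np.float64(0.2984), np.float64(0.0421))
shaft0 [0.5479544  0.03423326 0.026     ] (np.float64(0.1783), np.float64(-0.0009))
shaft1 [ 0.53497791 -0.05507225  0.026     ] (np.float64(0.0883), np.float64(0.0045))
shk [0.56958631 0.29599309 0.058     ] (np.float64(0.441), np.float64(-0.0006))
shk (np.float64(0.4355), np.float64(-0.0005))
[{'location': [0.6649, 0.14, 0.0488], 'score': 0.94}, {'location': [0.562, 0.3055, 0.0453], 'score': 0.68}]
sq (np.float64(0.4302), np.float64(0.0995)) flat (np.float64(0.4283), np.float64(-0.0985))
```

The shaker lies on the jaw axis, within about 3 mm. I'll push in 168 mm (4.2 units) in two parts.

```bash
python3 -m jog '0 0 0 -.05 .35 0 .23;0 0 0 0 .4 0 .23;0 0 0 0 .4 0 .23;0 0 0 0 .4 0 .23;0 0 0 0 .4 0 .23;0 0 0 0 .4 0 .23;0 0 0 0 .3 0 .23;0 0 0 0 0 0 .23'
python3 - <<'E'
from h import *
import cv2
go(.546,.024,.008,175.2)
p,d=vision.snapshot("side");cv2.imwrite("pics/s8.png",cv2.resize(p[150:360,120:440,::-1],None,fx=2.5,fy=2.5,interpolation=cv2.INTER_CUBIC))
E
```

```text
clock: 8.6
tool_pos: [0.5421, -0.0385, 0.0078]
orientation: [180.0, 0.0, 175.2]
force: [-1.3, 4.5, 6.0]
opening: 0.0541
t 8.6 pos [ 0.5421 -0.0385  0.0078] rpy [1.7997e+02 1.0000e-02 1.7517e+02] F [-1.3  4.5  6. ] M [1.77 0.65 0.05] op 0.0541
shift units total [ 0.034  1.564 -0.003]
turn units [ 0.005  0.001 -0.005]
```

View pics/s8.png

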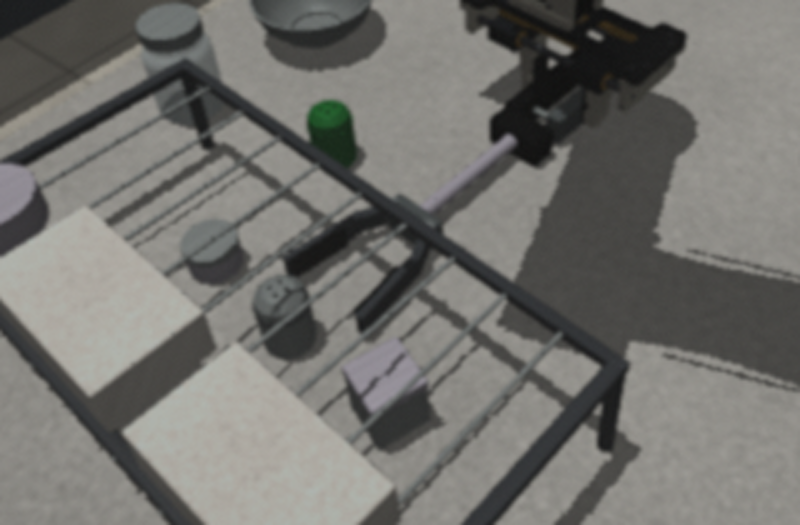

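The jaws are just in front of the shaker, with the tips at (292,262) and (362,320), and it sits centred between them. I'll continue for 1.55 units.

```bash
python3 -m jog '0 0 0 .02 .25 0 .23;0 0 0 0 .3 0 .23;0 0 0 0 .3 0 .23;0 0 0 0 .3 0 .23;0 0 0 0 .25 0 .23;0 0 0 0 .15 0 .23;0 0 0 0 0 0 .23;0 0 0 0 0 0 .23'
python3 - <<'E'
from h import *
import cv2
go(.546,.024,.008,175.2)
p,d=vision.snapshot("side");cv2.imwrite("pics/s9.png",cv2.resize(p[190:310,180:340,::-1],None,fx=5,fy=5,interpolation=cv2.INTER_CUBIC))
p,d=vision.snapshot("top");cv2.imwrite("pics/t9.png",cv2.resize(p[60:300,80:400,::-1],None,fx=2.5,fy=2.5,interpolation=cv2.INTER_CUBIC))
E
```

```text
clock: 9.65
tool_pos: [0.5462, 0.0225, 0.0079]
orientation: [180.0, -0.0, 175.1]
force: [-1.1, 0.5, 6.6]
opening: 0.0541
t 9.65 pos [0.5462 0.0225 0.0079] rpy [ 1.8000e+02 -2.0000e-02  1.7513e+02] F [-1.1  0.5  6.6] M [0.3  0.65 0.05] op 0.0541
shift units total [ 0.009  0.037 -0.004]
turn units [ 0.001 -0.003 -0.012]
```

View pics/s9.png

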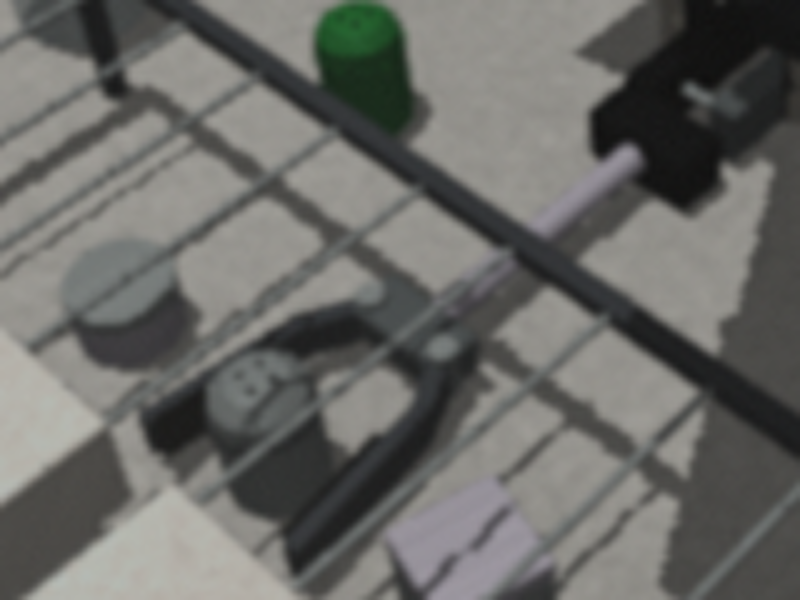

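View pics/t9.png

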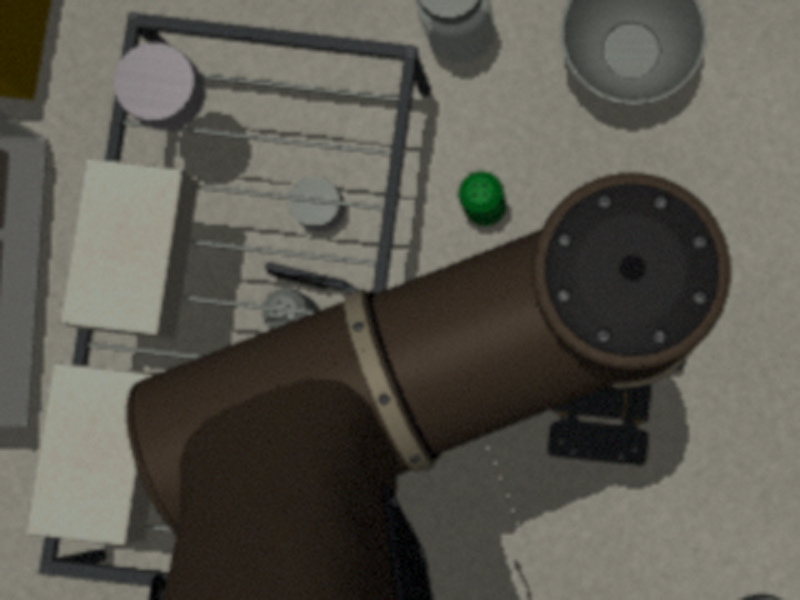

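The shaker is between the jaw arms, and its side-crop base is at (275,490). I'll squeeze now.

```bash
python3 -m jog '0 0 0 0 0 0 .15;0 0 0 0 0 0 .1;0 0 0 0 0 0 .05;0 0 0 0 0 0 -.2;0 0 0 0 0 0 -1;0 0 0 0 0 0 -1;0 0 0 0 0 0 -1;0 0 0 0 0 0 -1'
python3 - <<'E'
from h import *
import cv2
go(.525,-.215,.008,175.2)
p,d=vision.snapshot("side");cv2.imwrite("pics/s10.png",cv2.resize(p[190:310,180:340,::-1],None,fx=5,fy=5,interpolation=cv2.INTER_CUBIC))
E
```

```text
clock: 10.75
tool_pos: [0.5467, 0.0223, 0.0079]
orientation: [180.0, 0.0, 175.1]
force: [2.7, 1.7, 3.4]
opening: 0.0462
t 10.75 pos [0.5467 0.0223 0.0079] rpy [1.7999e+02 2.0000e-02 1.7513e+02] F [2.7 1.7 3.4] M [ 0.72 -1.19 -0.2 ] op 0.0462
shift units total [ 3.800e-02 -5.957e+00 -5.000e-03]
turn units [ 0.002  0.004 -0.012]
```

View pics/s10.png

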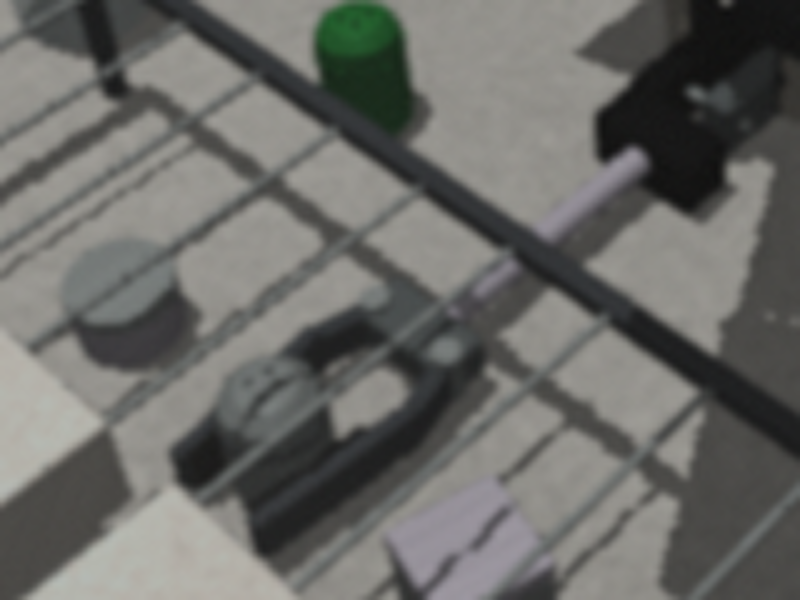

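The jaws have closed on the shaker with the opening at 46.2 mm, and it stands upright. I'll draw it out straight.

```bash
python3 -m jog '0 0 0 0 -.1 0 -1;0 0 0 0 -.2 0 -1;0 0 0 0 -.3 0 -1;0 0 0 0 -.3 0 -1;0 0 0 0 -.3 0 -1;0 0 0 0 -.3 0 -1;0 0 0 0 -.2 0 -1;0 0 0 0 -.1 0 -1'
python3 - <<'E'
from h import *
import cv2
go(.525,-.215,.008,175.2)
p,d=vision.snapshot("side");cv2.imwrite("pics/s11.png",cv2.resize(p[150:310,180:393,::-1],None,fx=3.75,fy=3.75,interpolation=cv2.INTER_CUBIC))
E
```

```text
clock: 11.8
tool_pos: [0.5399, -0.0496, 0.0079]
orientation: [180.0, -0.0, 175.1]
force: [0.6, 5.7, 6.6]
opening: 0.0464
t 11.8 pos [ 0.5399 -0.0496  0.0079] rpy [ 1.7998e+02 -3.0000e-02  1.7513e+02] F [0.6 5.7 6.6] M [ 2.22 -0.08  0.01] op 0.0464
shift units total [ 2.000e-02 -4.152e+00 -4.000e-03]
turn units [ 0.003 -0.006 -0.012]
```

View pics/s11.png

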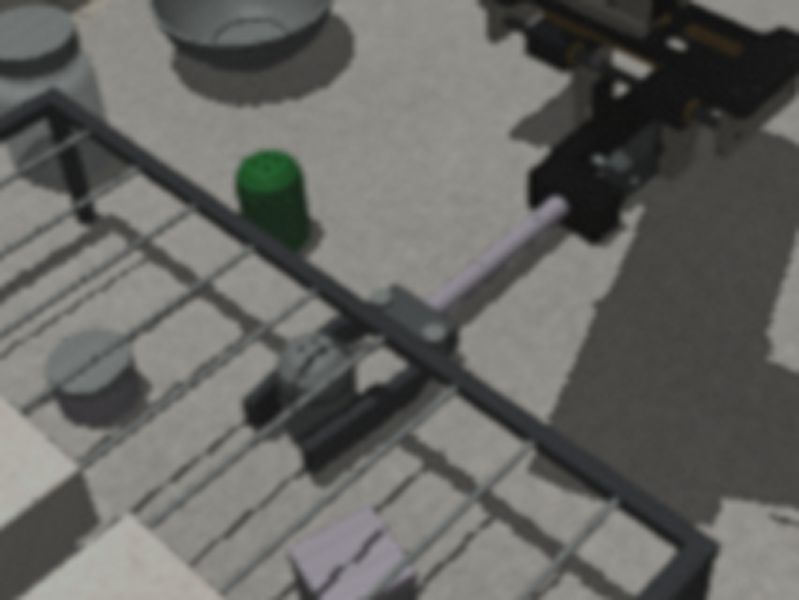

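The shaker follows, upright and still gripped, so I'll keep drawing.

```bash
python3 -m jog '0 0 0 0 -.15 0 -1;0 0 0 0 -.25 0 -1;0 0 0 0 -.35 0 -1;0 0 0 0 -.35 0 -1;0 0 0 0 -.35 0 -1;0 0 0 0 -.35 0 -1;0 0 0 0 -.35 0 -1;0 0 0 0 -.3 0 -1'
python3 -m jog '0 0 0 0 -.3 0 -1;0 0 0 0 -.35 0 -1;0 0 0 0 -.35 0 -1;0 0 0 0 -.35 0 -1;0 0 0 0 -.2 0 -1;0 0 0 0 -.1 0 -1;0 0 0 0 0 0 -1;0 0 0 0 0 0 -1'
python3 - <<'E'
from h import *
import cv2
go(.525,-.215,.008,175.2)
p,d=vision.snapshot("side");cv2.imwrite("pics/s12.png",cv2.resize(p[100:310,160:440,::-1],None,fx=2.85,fy=2.85,interpolation=cv2.INTER_CUBIC))
E
```

```text
clock: 12.85
tool_pos: [0.5314, -0.1471, 0.0079]
orientation: [180.0, -0.1, 175.1]
force: [1.0, 7.0, 8.1]
opening: 0.0463
clock: 13.85
tool_pos: [0.5256, -0.2129, 0.0079]
orientation: [180.0, -0.1, 175.1]
force: [1.2, 1.3, 7.4]
opening: 0.0466
t 13.85 pos [ 0.5256 -0.2129  0.0079] rpy [ 1.8000e+02 -8.0000e-02  1.7514e+02] F [1.2 1.3 7.4] M [ 0.67 -0.21 -0.05] op 0.0466
shift units total [ 0.011 -0.053 -0.002]
turn units [ 0.001 -0.014 -0.011]
```

View pics/s12.png

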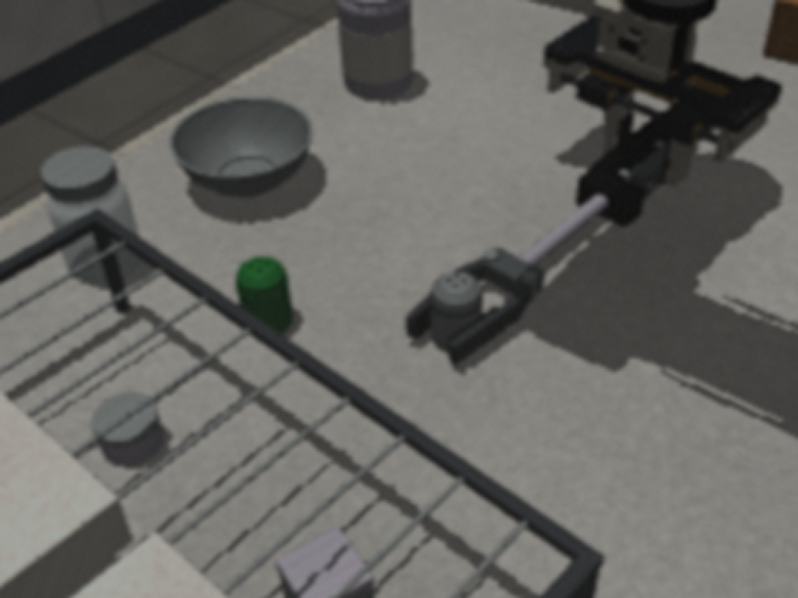

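The shaker stands upright in the jaws, well out in front of the shelf edge, at crop (455,310). I'll release it gently and lift off.

```bash
python3 -m jog '0 0 0 0 0 0 .1;0 0 0 0 0 0 .15;0 0 0 0 0 0 .2;0 0 0 0 0 0 .25;0 0 0 0 0 0 .35;0 0 0 0 0 0 .6;0 0 0 0 0 0 1;0 0 0 0 0 0 1'
python3 -m jog '0 0 0 0 0 0 1;0 0 0 0 0 0 1;0 0 0 0 0 -.2 1;0 0 0 0 0 -.4 1;0 0 0 0 0 -.8 1;0 0 0 0 0 -1 1;0 0 0 0 0 -1 1;0 0 0 0 0 -1 1'
python3 -m jog '0 0 0 0 -.6 0 1;0 0 0 0 -1 0 1;0 0 0 0 -1 0 1;0 0 0 0 -1 0 1;0 0 0 0 -1 0 1;0 0 0 0 -.5 0 1;0 0 0 0 0 0 1;0 0 0 0 0 0 1'
python3 - <<'E'
from h import *
from plant import nets
import cv2
go(.525,-.215,.008,175.2)
for n in("side","top"):
    p,d=vision.snapshot(n);cv2.imwrite(f"pics/{n}13.png",p[...,::-1]); print(nets.boxes_of("shaker",n),nets.boxes_of("reacher",n))
E
```

```text
clock: 14.9
tool_pos: [0.5263, -0.213, 0.0075]
orientation: [180.0, -0.0, 175.1]
force: [0.0, 0.2, -0.1]
opening: 0.0833
clock: 15.9
tool_pos: [0.5264, -0.2131, 0.1867]
orientation: [-180.0, 0.1, 175.1]
force: [0.7, -0.1, -0.3]
opening: 0.0872
clock: 16.9
tool_pos: [0.5092, -0.4156, 0.1842]
orientation: [180.0, 0.0, 175.1]
force: [0.1, 0.2, -0.7]
opening: 0.0877
t 16.9 pos [ 0.5092 -0.4156  0.1842] rpy [1.7999e+02 2.0000e-02 1.7514e+02] F [ 0.1  0.2 -0.7] M [0.04 0.08 0.03] op 0.0877
shift units total [0.032 5.03  4.406]
turn units [ 0.001  0.003 -0.01 ]
[{'location': [0.6636, 0.1397, 0.0455], 'score': 0.77}, {'location': [0.5389, 0.0691, 0.0401], 'score': 0.64}] [{'location': [0.529, -0.1323, 0.0267], 'score': 0.68}]
[{'location': [0.5375, 0.0624, 0.0515], 'score': 0.56}] [{'location': [0.5269, -0.1467, 0.0297], 'score': 0.59}]
```

View pics/side13.png

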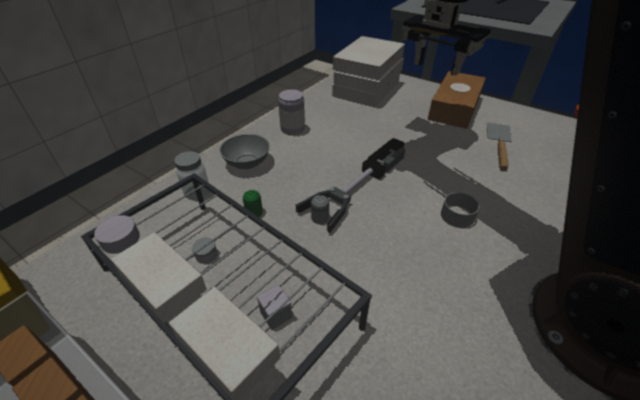

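View pics/top13.png

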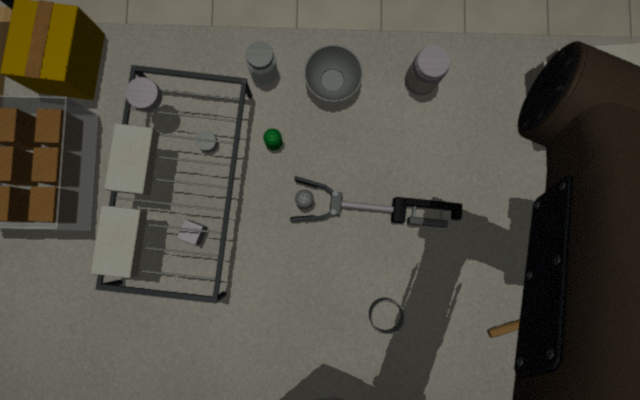

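The shaker stands upright at top pixel (304,200), between the reopened jaws and about 140 mm in front of the shelf. The reacher lies flat. The other items are where they were, and the robot is clear of everything.

```bash
python3 -c "
from plant import ctrl
print(ctrl.close_job())"
```

```text
the job is handed in; nothing more can be done
None
```

The shaker is out from under the shelf, and the job was handed in at about 17 s of the 48 s allowed. I took the reacher by its grip at 54 mm, slid its open jaws around the shaker and squeezed to about 46 mm over the bars. I then drew it straight out about 235 mm, opened the grip and moved the arm away.

- **Final position:** in the last pictures the shaker stands upright at about (0.538, 0.062). That is roughly 140 mm in front of the shelf edge, between the reopened jaws.
- **Reacher and other items:** the reacher lies flat on the table. The tins, cartons and green look-alike look unmoved in both views.
- **Forces:** every wrist-force reading I took was under about 11 N, and the robot was touching nothing when I handed in.
- **Disagreements:** the two cameras put the shaker about 7 mm apart. In the last top view the network reported only the grey shaker and missed the green look-alike, though it is visible in that picture. No check failed.

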